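# Record the tap tone of a ukulele body

### The job

Record the tap tone of the unfinished ukulele body lying on the workboard: press the red record key of the recorder fully down and let it up, then tap the ukulele's glued-on bridge lightly with the fingertips, take the hand away and let it ring for two seconds, and then press the white stop key fully down and let it up. Press no other key, do not touch the bare spruce top, and do not shift or lift the ukulele or anything else on the bench.

Things in the scene. Friction and masses are not known exactly. Their poses are not given: they have to be found in the camera images.
- uke: tenor ukulele body without neck, 305 x 225 x 72 mm, about 0.5 kg, loose, on its back on four soft rubber feet (each yields about 1.5 mm per newton: it gives a little when tapped and comes back). Brown sides, pale top, round sound hole. Origin: centre of its underside, 36 mm above the bench; z up, +x along its middle line to the neck end (narrow bout), -x to the wide lower bout
- soundboard: the bare pale spruce top of the ukulele, fixed to it; must not be touched; 108 mm above the bench. Same origin and axes as the ukulele; its upper face is 72 mm above that origin
- bridge: dark rosewood bridge glued on the spruce top, 24 mm along the ukulele's x, 106 mm along its y; the middle 60 mm is 9 mm high and flat, the wings at both ends are 5 mm high. Origin: centre of its foot on the spruce, 55 mm from the ukulele's origin towards the lower bout; axes as the ukulele's
- bridge_top (a point): centre of the flat upper face of the glued bridge, 81 mm above the ukulele's underside, about 117 mm above the bench: the place to tap
- workboard: plywood board 300 x 220 x 12 mm, fixed, under the ukulele, with the four rubber feet; origin at the centre of its underside, x along its length (the ukulele lies along it)
- recorder: dark grey table-top recorder, 150 x 200 x 40 mm, fixed. Origin: centre of its underside; z up, -x its front edge, +y its left. Row of four keys 42 mm in front of the origin, 36 mm from key to key, from left (+y) to right: black, white, green, red. Behind them a display and three knobs 10 mm high; at the far edge crossed microphones in a wire guard up to 72 mm above the bench
- rec_key_top (a point): centre of the top of the red record key of the recorder, a square cap 18 x 18 mm standing 6 mm above the recorder's flat panel; right end of the row; 46 mm above the bench when up
- rec_key (a joint): travel of the red record key in m, 0 up, 0.004 fully down; springs back; needs about 1 N to start and 4 N to go fully down
- stop_key_top (a point): centre of the top of the white stop key of the recorder, a square cap 18 x 18 mm standing 6 mm above the recorder's flat panel; second from the left; 46 mm above the bench when up
- stop_key (a joint): travel of the white stop key, as the red one
- play_key_top (a point): centre of the top of the green play key of the recorder, a square cap 18 x 18 mm standing 6 mm above the recorder's flat panel; between the white and the red key; to be left alone
- play_key (a joint): travel of the green play key, as the red one
- back_key_top (a point): centre of the top of the black back key of the recorder, a square cap 18 x 18 mm standing 6 mm above the recorder's flat panel; left end of the row; to be left alone
- back_key (a joint): travel of the black back key, as the red one
- glue_bottle: cream glue bottle with orange cap, 54 mm wide, 150 mm high, loose; origin under its centre
- brush_jar: glass jar 68 mm wide, 85 mm high, with brushes up to about 190 mm, loose; origin under its centre
- finger_plane: small brass finger plane 70 x 26 mm, about 30 mm high, loose; origin under its centre
- spool_clamp: spool clamp standing upright: two wooden discs of 38 mm on a steel rod, 145 mm high, loose; origin under its centre
- spare_bridge: spare rosewood bridge, like the glued one, 24 x 106 x 9 mm, lying loose on the bench; not the one to tap; origin under its centre
- chisel: chisel with wooden handle lying flat, 230 mm long, 25 mm high, loose; origin at bench height under the blade, 8 mm ahead of the brass ferrule, x towards the cutting edge
- lacquer_tin: round lacquer tin, 80 mm wide, 82 mm high, loose; origin under its centre

How it is judged:
By the outcome, as a careful person would: the job done as asked, in the order asked, and still so for the second after the job is handed in, with the robot touching nothing.
It also fails if it takes over 58 s, if anything falls off the work surface, if the arm or the gripper's body presses on something with over 40 N, if the wrist force passes 120 N, or if a joint passes its speed limit or range.

### The arm

A 7-joint arm with a two-finger parallel gripper is mounted at the origin on the work surface. World frame = base frame: x ahead of the robot, y to its left, z up, the work surface at z = 0. Lengths are in m, angles in rad, forces in N, time in s.
With the tool pointing down it reaches from about 0.4 to 0.875 m from the base axis. Payload 4.4 kg.
Tool frame: the origin (TCP) lies midway between the tips of the shut fingers; the grasp point (between the pads) lies 19 mm behind it; z points along the fingers, x is the direction in which the jaws open and shut, and the axes are right-handed (so a half turn about z gives the same grasp; the last joint's range is limited). The gripper opens to 85 mm and grips with 20 to 120 N. Pads are 22 mm wide; open, the fingers measure 114 mm over their backs; the gripper's body (76 mm by 85 mm) begins 54 mm behind the grasp point. The pads swing forward as they close: fully open they stand 13 mm farther back than shut.
Start: joints at [1.262, 0.628, 0.038, 1.517, -0.027, 0.996, -0.02], TCP at [0.156, -0.631, 0.231] pointing down, gripper open.
Joint ranges: [-3.06, 3.06], [-0.37, 2.12], [-1.25, 1.32], [0.18, 2.47], [-1.1, 4.24], [0.23, 1.98], [-2.94, 2.94]. Speed limits (rad/s): [2.57, 2.57, 3.14, 3.14, 3.14, 3.14, 3.14].

### API

Orientations are given as a rotation vector (axis times angle).
In Python, from bench import bot gives the robot as it stands.
- The arm moves only by the shell command python3 -m jog 'ROWS' [FORCE]. ROWS is text: rows parted by semicolons, each of 7 numbers parted by spaces: the shift along the world's x, y, z in m, then the turn, a rotation vector about the world's x, y, z in rad, then the finger opening in m, from 0 to 0.0854. In form: dx dy dz wx wy wz fingers; .... A call has 1 to 12 rows; each row shifts and turns the commanded pose from where the row before left it; what a row does not reach is not made up. A row lasts 1/8 s, in which the tool goes at most 62.5 mm and 10.7 degrees, less where a joint would pass 70% of its speed; a pose out of reach is approached as far as the arm can. A call is refused whole if a number of a shift passes 0.0625 or a number of a turn 0.188, either way. A call with a gripper value outside its range is refused whole. The fingers move at their own pace and stop on an object; FORCE is the grip in N (left out, the last holds). Time passes only in rows, so rows that do not move let the fingers close. It gives the time, the measured TCP pose, the force and the opening at its end, in the units of the state.
- bot.read_state(): the state, without advancing time (a new reading comes with each control period).
- bot.get_image(name): name is "scene" or "top" or "wrist"; returns the picture (400x640x3 uint8, blue, green, red); there is no depth.
- bot.camera_info(name): a dict with "K" (3x3 intrinsics, pixels), "cam_to_world" (4x4, takes a point from camera to world coordinates). Camera axes: x right, y up, looking along -z (the intrinsics and any distortion apply to the point x, -y, -z); pixel columns grow to the right and rows downward; lengths in m; the calibration is good to about 2 mm. The wrist camera is an equidistant fisheye: a pixel r from the principal point sees the ray r / f radians off the axis. A picture is of the moment at which its call begins: read the wrist's pose just before it. camera_info takes no time and is no camera call; for the wrist camera it gives the pose at the moment of the call.
- bot.close_job(): hands the job in, once; it reports no verdict.
The state is a dict: "clock": time; "joint_pos": joint angles; "qd": joint speeds; "effort": joint torques, N m; "tcp_pos": TCP position; "orientation": TCP orientation; "force": force on the tool from outside, world axes, zero at the start; "moment": the same for the moment, N m; "finger_gap": finger opening in m.
Only numpy, scipy, OpenCV 4.12 (cv2) and the standard library are available. Lean on these libraries where they do the work, as an engineer would, in place of code of your own. Each camera call takes 0.05 s, during which the arm holds its last target. There are 200 camera calls.

## Working session

There is one attempt and no reset: what is moved stays moved. The work goes in short steps, Python scripts to look and compute and a shell command to move; the robot and the scene stay as the last step left them, time stands still between calls to the robot, and variables do not carry over. Pictures are saved under pics/ and viewed, about 8 in all and at most 12, crops included, and the job is handed in when it is done.

```bash
mkdir -p pics; ls; python3 - <<'E'
from bench import bot
import cv2,numpy as np
for n in("top","scene"):
    cv2.imwrite(f"pics/{n}1.png",bot.get_image(n))
    c=bot.camera_info(n);print(n,np.round(c["K"],1).tolist(),np.round(c["cam_to_world"],3).tolist(),[k for k in c])
s=bot.read_state();print(s["clock"],s["tcp_pos"],s["orientation"],s["finger_gap"],s["force"])
E
```

```text
pics
top [[412.9, 0.0, 312.4], [0.0, 412.9, 202.0], [0.0, 0.0, 1.0]] [[0.023, 0.997, -0.078, 0.429], [-1.0, 0.023, 0.009, -0.027], [0.011, 0.078, 0.997, 1.486], [0.0, 0.0, 0.0, 1.0]] ['K', 'cam_to_world']
scene [[399.7, 0.0, 329.9], [0.0, 399.7, 196.7], [0.0, 0.0, 1.0]] [[0.737, -0.484, 0.472, 1.144], [0.676, 0.533, -0.509, -0.654], [-0.005, 0.694, 0.719, 1.018], [0.0, 0.0, 0.0, 1.0]] ['K', 'cam_to_world']
0.1 [ 0.15617831 -0.63035395  0.23047496] [-2.47325383e+00  1.93542283e+00  2.15241431e-03] 0.08535657747016473 [-0.62907951 -0.74208678  0.36819705]
```

View pics/top1.png

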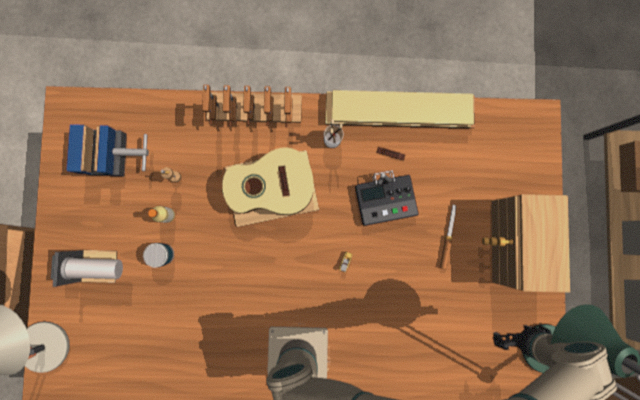

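View pics/scene1.png

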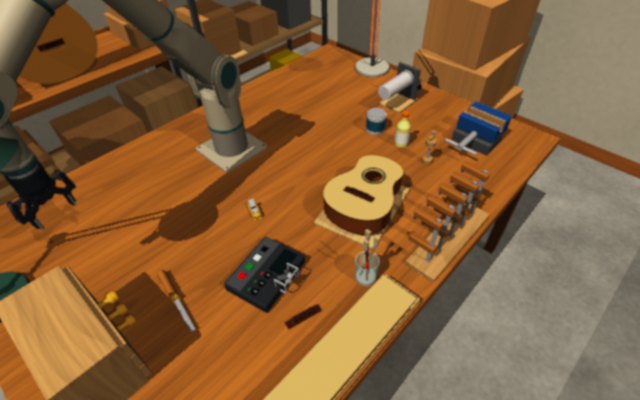

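```bash
cat >h.py <<'E'
from bench import bot
import cv2,numpy as np
def ray(n,px,c=None):
    c=c or bot.camera_info(n);K,T=np.array(c["K"]),np.array(c["cam_to_world"])
    p=(np.array(px)-K[:2,2])/K[0,0]
    if n=="wrist":
        r=np.linalg.norm(p); d=np.array([*(p*np.sin(r)/max(r,1e-9)),np.cos(r)])
    else: d=np.array([*p,1.])
    return T[:3,3],T[:3,:3]@(d*[1,-1,-1])
def plane(n,px,z,c=None):
    o,d=ray(n,px,c); return o+d*(z-o[2])/d[2]
def blobs(m,amin,amax):
    k,l,s,c=cv2.connectedComponentsWithStats(m.astype(np.uint8))
    return [(c[i],s[i]) for i in range(1,k) if amin<=s[i,4]<=amax]
E
python3 - <<'E'
from h import *
B={"top":{"rec":(365,170,425,230),"br":(274,160,296,200)},"scene":{"rec":(230,230,280,290),"br":(338,182,380,206)}}
for n in B:
    im=cv2.imread(f"pics/{n}1.png")
    h=cv2.cvtColor(im,cv2.COLOR_BGR2HSV).astype(int);H,S,V=h[...,0],h[...,1],h[...,2]
    M={"red":((H<8)|(H>172))&(S>150)&(V>100),"green":(H>40)&(H<85)&(S>100)&(V>60),"white":(S<50)&(V>150),"bridge":V<110}
    for k,m in M.items():
        x0,y0,x1,y1=B[n]["br" if k=="bridge" else "rec"]
        z=np.zeros(m.shape,bool);z[y0:y1,x0:x1]=m[y0:y1,x0:x1]
        for c,s in blobs(z,8,400): print(n,k,c.round(1),s[4],plane(n,c,.117 if k=="bridge" else .046).round(4))
        if k=="bridge":
            q=cv2.minAreaRect(np.argwhere(z)[:,::-1].astype(np.float32));print(q)
E
```

```text
top red [404.3 208.1] 23 [ 0.5272 -0.3624  0.046 ]
top green [394.6 210.2] 25 [ 0.5192 -0.3281  0.046 ]
top white [382.8 173.9] 12 [ 0.6463 -0.2855  0.046 ]
top white [384.8 212.1] 28 [ 0.5116 -0.2937  0.046 ]
top bridge [283.2 180.7] 188 [0.6046 0.0598 0.117 ]
((283.1081237792969, 180.64865112304688), (29.263019561767578, 6.5759596824646), 80.53767395019531)
scene red [241.4 275.3] 48 [ 0.5294 -0.3644  0.046 ]
scene green [249.  266.1] 46 [ 0.5212 -0.3297  0.046 ]
scene white [256.6 257. ] 35 [ 0.5129 -0.2942  0.046 ]
scene bridge [358.9 193.6] 165 [0.611  0.0552 0.117 ]
((359.4163818359375, 189.9607391357422), (29.093469619750977, 19.45406723022461), 6.709836483001709)
```

```bash
python3 -m jog '0.02 0.05 0 0 0 0 0;0.02 0.05 0 0 0 0 0;0.02 0.05 0 0 0 0 0;0.039 0.0148 0 0 0 0 0;0.039 0.0148 -0.01 0 0 0 0;0.039 0.0148 -0.01 0 0 0 0;0.039 0.0148 -0.01 0 0 0 0;0.039 0.0148 -0.01 0 0 0 0;0.039 0.0148 -0.01 0 0 0 0;0.039 0.0148 -0.01 0 0 0 0;0.039 0.0148 -0.01 0 0 0 0;0 0 0 0 0 0 0' 30
python3 -m jog '0 0 0 0 0 0 0;0 0 0 0 0 0 0'
python3 - <<'E'
from h import *
c=bot.camera_info("wrist");s=bot.read_state();im=bot.get_image("wrist");cv2.imwrite("pics/w1.png",im)
import pickle;pickle.dump(c,open("w1.pkl","wb"))
print(s["clock"],s["tcp_pos"],s["orientation"],s["finger_gap"],s["force"])
h=cv2.cvtColor(im,cv2.COLOR_BGR2HSV).astype(int);H,S,V=h[...,0],h[...,1],h[...,2]
for k,m in {"red":((H<6)|(H>174))&(S>170)&(V>100),"green":(H>40)&(H<85)&(S>100)&(V>60),"white":(S<40)&(V>170)}.items():
    for q,t in blobs(m,60,9000): print(k,q.round(1),t,plane("wrist",q,.046,c).round(4))
E
```

```text
clock: 1.6
tcp_pos: [0.5317, -0.3586, 0.1597]
orientation: [-2.478, 1.927, 0.002]
force: [0.2, 0.1, -0.2]
finger_gap: -0.0
clock: 1.85
tcp_pos: [0.5269, -0.3638, 0.1615]
orientation: [2.471, -1.938, -0.0]
force: [-0.0, -0.5, -0.3]
finger_gap: 0.0004
1.85 [ 0.52687672 -0.36375639  0.16152331] [ 2.47122750e+00 -1.93805953e+00 -3.01158432e-04] 0.0003522257515999635 [-0.04230383 -0.50164652 -0.28188202]
red [313.4 189.8] [304 180  20  20 384] [ 0.5283 -0.3612  0.046 ]
green [272.6 189. ] [263 179  20  21 390] [ 0.5205 -0.3264  0.046 ]
white [248.8  38.1] [204  23  89  50 909] [ 0.6429 -0.2783  0.046 ]
white [233.5 188.4] [224 179  20  20 386] [ 0.5128 -0.292   0.046 ]
white [455.7 248.3] [428 204  54  85 714] [ 0.5031 -0.515   0.046 ]
white [126.8 285.9] [120 279  14  16 114] [ 0.3653 -0.1783  0.046 ]
white [118.6 302.1] [110 290  19  24 243] [ 0.3339 -0.1632  0.046 ]
white [ 86.6 369.5] [  37  336   86   64 1030] [ 0.1363 -0.0655  0.046 ]
```

View pics/w1.png

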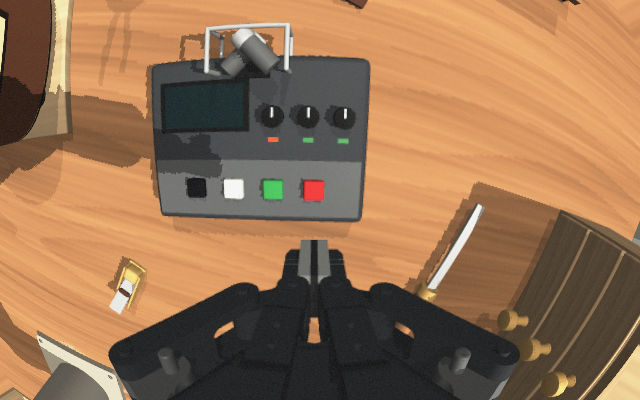

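```bash
python3 -m jog '0 0 -0.03 0 0 0 0;0 0.0005 -0.04 0 0 0 0;0 0.0005 -0.03 0 0 0 0;0 0 -0.01 0 0 0 0;0 0 0 0 0 0 0;0 0 0 0 0 0 0'; python3 -m jog '0 0 -0.004 0 0 0 0;0 0 -0.002 0 0 0 0;0 0 0 0 0 0 0;0 0 0 0 0 0 0';python3 -m jog '0 0 -0.002 0 0 0 0;0 0 0 0 0 0 0;0 0 0 0 0 0 0'
```

```text
clock: 2.65
tcp_pos: [0.5291, -0.3624, 0.0528]
orientation: [-2.474, 1.937, -0.004]
force: [0.0, 0.7, -0.3]
finger_gap: -0.0001
clock: 3.15
tcp_pos: [0.5286, -0.3617, 0.0455]
orientation: [-2.474, 1.936, -0.001]
force: [0.7, -0.0, 1.8]
finger_gap: 0.0001
clock: 3.52
tcp_pos: [0.5286, -0.3617, 0.0435]
orientation: [-2.474, 1.936, -0.001]
force: [0.3, -0.4, 3.1]
finger_gap: -0.0004
```

```bash
python3 -m jog '0 0 -0.002 0 0 0 0;0 0 0 0 0 0 0;0 0 0 0 0 0 0';python3 -m jog '0 0 -0.001 0 0 0 0;0 0 0 0 0 0 0;0 0 0 0 0 0 0'
```

```text
clock: 3.9
tcp_pos: [0.5286, -0.3617, 0.042]
orientation: [-2.474, 1.936, -0.001]
force: [-0.2, 0.9, 7.7]
finger_gap: 0.0
clock: 4.28
tcp_pos: [0.5286, -0.3617, 0.0419]
orientation: [-2.474, 1.936, -0.001]
force: [-1.7, 1.0, 12.8]
finger_gap: 0.0002
```

```bash
python3 -m jog '0 0 -0.000 0 0 0 0;0 0 0.015 0 0 0 0;0 0 0.035 0 0 0 0;0 0 0.055 0 0 0 0;0 0 0.055 0 0 0 0;0.005 0.03 0 0 0 0 0;0.01 0.05 0 0 0 0 0;0.01 0.05 0 0 0 0 0;0.01 0.05 0 0 0 0 0;0.01 0.05 0 0 0 0 0;0.01 0.05 0 0 0 0 0;0.01 0.05 0 0 0 0 0'
python3 -m jog '0.009 0.05 0 0 0 0 0;0.005 0.04 0 0 0 0 0;0 0 0 0 0 0 0;0 0 0 0 0 0 0;0 0 0 0 0 0 0'
python3 - <<'E'
from h import *
c=bot.camera_info("wrist");s=bot.read_state();im=bot.get_image("wrist");cv2.imwrite("pics/w2.png",im)
print(s["clock"],s["tcp_pos"],s["orientation"],s["finger_gap"],s["force"])
h=cv2.cvtColor(im,cv2.COLOR_BGR2HSV).astype(int)
for q,t in blobs(h[...,2]<110,300,6000): print(q.round(1),t,plane("wrist",q,.117,c).round(4))
o=c["cam_to_world"];print(np.round(o,3).tolist())
E
```

```text
clock: 5.78
tcp_pos: [0.5929, -0.03, 0.2002]
orientation: [2.473, -1.936, -0.001]
force: [1.1, -0.1, 0.4]
finger_gap: 0.0001
clock: 6.4
tcp_pos: [0.6071, 0.0565, 0.2003]
orientation: [2.471, -1.938, 0.001]
force: [-0.3, 0.1, 0.2]
finger_gap: 0.0002
6.4 [0.6070618  0.05646421 0.20027912] [ 2.47076373e+00 -1.93849331e+00  5.03993373e-04] 0.0001836954931938994 [-0.34801084  0.09315943  0.19062581]
[436.7  44.4] [ 348    0  166  100 5800] [ 0.7507 -0.0015  0.117 ]
[627.    9.8] [613   0  27  24 505] [ 0.91   -0.2304  0.117 ]
[ 6.3 51.2] [  0  13  16  77 430] [0.6934 0.4198 0.117 ]
[235.1  67.8] [ 191   55   91   31 1292] [0.6943 0.1386 0.117 ]
[577.5 155.9] [558 132  39  50 787] [ 0.7142 -0.1813  0.117 ]
[191.4 186.1] [ 147  146   87   93 1738] [0.5979 0.1566 0.117 ]
[190.  192.3] [ 157  158   66   70 3485] [0.5924 0.1573 0.117 ]
[[0.237, 0.926, 0.294, 0.682], [-0.971, 0.226, 0.072, 0.077], [0.0, -0.302, 0.953, 0.343], [0.0, 0.0, 0.0, 1.0]]
```

View pics/w2.png

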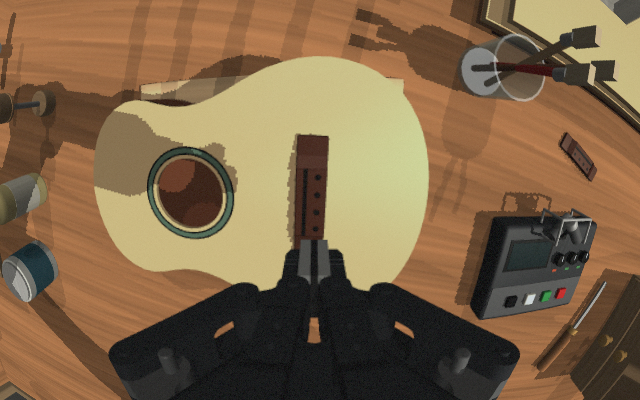

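```bash
python3 - <<'E'
from h import *
c=bot.camera_info("wrist")
im=cv2.imread("pics/w2.png");cv2.imwrite("pics/w2c.png",cv2.resize(im[120:300,260:380],None,fx=4,fy=4,interpolation=cv2.INTER_CUBIC)[:600])
for p,z in [((299,136),.113),((328,136),.113),((299,154),.117),((327,154),.117),((190,192),.108)]: print(p,plane("wrist",p,z,c).round(4))
E
```

```text
(299, 136) [0.6546 0.0814 0.113 ]
(328, 136) [0.6597 0.0605 0.113 ]
(299, 154) [0.642  0.0782 0.117 ]
(327, 154) [0.6469 0.0582 0.117 ]
(190, 192) [0.5891 0.1607 0.108 ]
```

View pics/w2c.png

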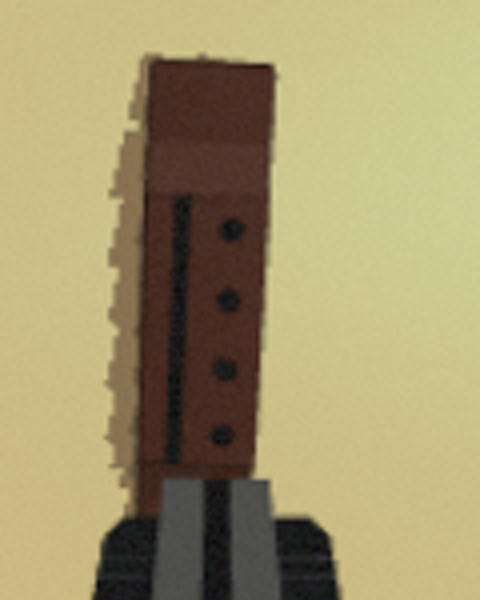

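```bash
python3 - <<'E'
from h import *
c=bot.camera_info("wrist")
P=np.array([plane("wrist",(260+x/4,120+y/4),.117,c) for x,y in [(146,193),(269,193),(252,463),(139,463)]])
print(P.round(4),P.mean(0).round(4),np.linalg.norm(P-np.roll(P,1,0),axis=1).round(4))
print(bot.read_state()["tcp_pos"])
E
```

```text
[[0.6311 0.0776 0.117 ]
 [0.6365 0.0553 0.117 ]
 [0.5823 0.0448 0.117 ]
 [0.5769 0.0668 0.117 ]] [0.6067 0.0612 0.117 ] [0.0552 0.0229 0.0552 0.0227]
[0.60713945 0.05660448 0.20032035]
```

```bash
python3 -m jog '0 0.002 -0.015 0 0 0 0;0 0.001 -0.03 0 0 0 0;0 0 -0.025 0 0 0 0;0 0 -0.008 0 0 0 0;0 0 0 0 0 0 0;0 0 0 0 0 0 0;0 0 0 0 0 0 0'
```

```text
clock: 7.32
tcp_pos: [0.6079, 0.0615, 0.1233]
orientation: [-2.473, 1.935, -0.002]
force: [-0.1, -0.4, -0.0]
finger_gap: 0.0004
```

```bash
python3 -m jog '0 0 -0.006 0 0 0 0;0 0 0 0 0 0 0'
```

```text
clock: 7.58
tcp_pos: [0.6074, 0.0615, 0.1162]
orientation: [-2.474, 1.936, -0.0]
force: [0.1, -0.0, 2.1]
finger_gap: -0.0004
```

```bash
python3 -m jog '0 0 0.02 0 0 0 0;0 0 0.04 0 0 0 0;0 0 0.03 0 0 0 0;0 0 0 0 0 0 0;0 0 0 0 0 0 0;0 0 0 0 0 0 0;0 0 0 0 0 0 0;0 0 0 0 0 0 0;0 0 0 0 0 0 0;0 0 0 0 0 0 0;0 0 0 0 0 0 0;0 0 0 0 0 0 0'
python3 -m jog '-0.01 -0.04 0 0 0 0 0;-0.012 -0.045 0 0 0 0 0;-0.012 -0.045 0 0 0 0 0;-0.012 -0.045 0 0 0 0 0;-0.012 -0.045 0 0 0 0 0;-0.012 -0.045 0 0 0 0 0;-0.012 -0.045 -0.01 0 0 0 0;-0.012 -0.045 -0.04 0 0 0 0;0 0 -0.02 0 0 0 0;0 0 0 0 0 0 0;0 0 0 0 0 0 0;0 0 0 0 0 0 0'
python3 - <<'E'
from h import *
c=bot.camera_info("wrist");s=bot.read_state();im=bot.get_image("wrist");cv2.imwrite("pics/w3.png",im)
print(s["clock"],s["tcp_pos"],s["force"])
h=cv2.cvtColor(im,cv2.COLOR_BGR2HSV).astype(int);H,S,V=h[...,0],h[...,1],h[...,2]
for k,m in {"green":(H>40)&(H<85)&(S>100)&(V>60),"white":(S<40)&(V>170)}.items():
    for q,t in blobs(m,250,900): print(k,q.round(1),t,plane("wrist",q,.046,c).round(4))
E
```

```text
clock: 9.07
tcp_pos: [0.6073, 0.0614, 0.2064]
orientation: [-2.474, 1.936, -0.0]
force: [0.4, -0.3, -0.4]
finger_gap: 0.0001
clock: 10.58
tcp_pos: [0.5145, -0.2931, 0.1375]
orientation: [-2.475, 1.934, -0.003]
force: [0.3, 0.2, 1.5]
finger_gap: 0.0001
10.575 [ 0.5144926  -0.29305573  0.13753724] [0.30248791 0.20354736 1.50714246]
green [357.  203.3] [346 193  23  22 467] [ 0.5204 -0.3256  0.046 ]
white [313.3 202.6] [302 192  23  22 469] [ 0.5126 -0.2913  0.046 ]
white [513.8 259.1] [486 216  54  83 571] [ 0.5018 -0.5043  0.046 ]
white [ 93.6 378.7] [ 52 353  79  47 761] [ 0.1496 -0.0319  0.046 ]
```

```bash
python3 -m jog '0 0.001 -0.03 0 0 0 0;0 0 -0.035 0 0 0 0;0 0 -0.02 0 0 0 0;0 0 0 0 0 0 0;0 0 -0.003 0 0 0 0;0 0 -0.003 0 0 0 0;0 0 0 0 0 0 0'; python3 -m jog '0 0 -0.002 0 0 0 0;0 0 -0.002 0 0 0 0;0 0 -0.001 0 0 0 0;0 0 0 0 0 0 0;0 0 0 0 0 0 0'
```

```text
clock: 11.5
tcp_pos: [0.5139, -0.2928, 0.046]
orientation: [-2.474, 1.936, -0.002]
force: [0.9, -0.1, 1.7]
finger_gap: 0.0001
clock: 12.12
tcp_pos: [0.514, -0.2928, 0.0418]
orientation: [-2.474, 1.936, -0.003]
force: [-2.0, 1.4, 13.0]
finger_gap: 0.0003
```

Fully down, same as the red key. Lift away and check.

```bash
python3 -m jog '0 0 0.015 0 0 0 0;0 0 0.035 0 0 0 0;0 0 0.055 0 0 0 0;-0.02 0 0.05 0 0 0 0;-0.03 0 0.02 0 0 0 0;0 0 0 0 0 0 0;0 0 0 0 0 0 0;0 0 0 0 0 0 0;0 0 0 0 0 0 0'
python3 - <<'E'
from h import *
t=bot.get_image("top");w=bot.get_image("wrist")
d=cv2.absdiff(t,cv2.imread("pics/top1.png")).max(2)
print("uke diff",(d[140:225,215:325]>40).sum(), "changed",[(c.round(),s[4]) for c,s in blobs(d>40,15,99999)])
cv2.imwrite("pics/end.png",np.hstack([t[80:300,130:530],w[100:320,120:520]]))
print(bot.read_state()["force"])
E
```

```text
clock: 13.25
tcp_pos: [0.4635, -0.2921, 0.2144]
orientation: [2.475, -1.935, -0.002]
force: [0.1, -0.1, 0.5]
finger_gap: 0.0001
uke diff 985 changed [(array([371., 313.]), np.int32(14960)), (array([217., 266.]), np.int32(6817)), (array([509., 339.]), np.int32(480)), (array([537., 338.]), np.int32(444)), (array([573., 379.]), np.int32(3286)), (array([544., 359.]), np.int32(213)), (array([290., 370.]), np.int32(175)), (array([212., 372.]), np.int32(102)), (array([271., 384.]), np.int32(194)), (array([297., 377.]), np.int32(68)), (array([238., 376.]), np.int32(78)), (array([295., 385.]), np.int32(75))]
[ 0.74878414 -0.16616779 -0.18893047]
```

View pics/end.png

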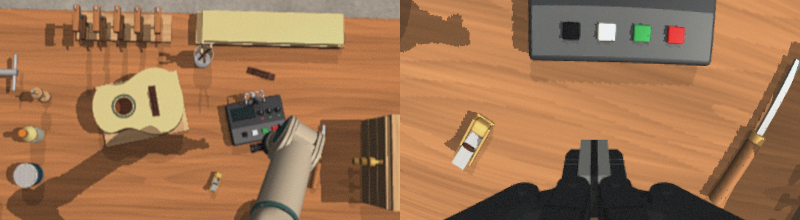

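The end picture shows the uke where it was, with the changed pixels there coming from the arm's shadow. All four keys are up and nothing else has moved.

```bash
python3 -c "
from bench import bot
print(bot.close_job())"
```

```text
the job is handed in; nothing more can be done
None
```

I recorded the tap tone in the order asked and handed the job in at about 13.4 s, well inside the 58 s limit.

- **Red record key:** pressed down to its stop, with the fingertips at 41.9 mm above the bench and about 13 N. I then let it up.
- **Bridge tap:** one light tap at the centre of the glued bridge's flat top, 2.1 N measured. I lifted the hand straight off, and the uke rang for about 3.5 s before the stop key was pressed, more than the two seconds asked.
- **White stop key:** pressed down to its stop, at 41.8 mm and 13 N, then let up.

**Last checks:** in the final pictures all four keys look up, and the arm stands clear with about zero force on the tool. The uke and the other loose things look unmoved. The before/after comparison did flag about 985 changed pixels around the uke. I put these down to the arm's shadow, judging by eye and not by a separate position measurement.

Key travel was judged from tip height and the sharp rise in force, since the joints themselves cannot be read.

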